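# Restock the shoe-shine stand from the leaning carton

### The job

The shine stand has run out of oxblood dye: lift the red-capped bottle out of its compartment in the leaning carton and stand it upright, gently, with its whole foot on the green felt pad on the brass stand, then let go. Draw it out without ramming the carton, and leave the other bottles and the tin where they are.

Things in the scene. Friction and masses are not known exactly. Their poses are not given: they have to be found in the camera images.
- red_bottle: Loose amber dye bottle, red cap, 0.2 to 0.4 kg, 155 mm tall: body 52 mm diameter up to 100 mm, cone shoulder, straight round cap 30 mm diameter from 112 to 155 mm. Origin: centre of its underside; z along the bottle to the cap. Starts in one of the three front compartments, its z leaning 35 degrees with the carton, cap top level with the rim. Hanging by the cap it may swing in the fingers.
- red_bottle_cap (a point): A point on the axis inside the red cap, 137 mm above the bottle's underside, 18 mm below the cap's top: a good place to pinch. Its axes are the bottle's. In the compartment the cap has about 31 mm free to the divider or wall on each y side, 11 mm to the front wall, and 19 mm to the divider behind.
- carton: Fixed cardboard carton leaning on a wood block, mouth up and towards the robot. Origin on the table, 70 mm in +x from its lower front edge; z vertical, y level along the rows (yawed with the carton). Size 132 (front to back) x 304 (y) x 160 mm deep, walls and dividers 4 mm. Two rows of three compartments; front row: three bottles resting on the front wall. Back row: three fixed yellow spray cans, white caps (32 mm diameter) 30 mm above the rim.
- front_row_mouth (a point): Centre of the mouth, at rim level, of the middle compartment of the front row; axes are the carton's. Compartments are 60 mm front to back and 96 mm along y; their centres lie at y = -100, 0 and +100 mm from here. Dividers end 6 mm below the rim. Front wall's rim is 0.13 m, back wall's 0.21 m, the cans' caps 0.225 m above the table. The caps' axes lie 67 mm behind here (front to back is (0.819, 0, 0.574)).
- front_row_floor (a point): Centre of the floor of that middle front compartment, 156 mm from the mouth. From here to the mouth is the slanted way out, (-0.574, 0, 0.819) in the carton's axes, for every compartment: a bottle cannot be lifted straight up but must be drawn along this line, about 165 mm until its foot has passed the rim.
- black_bottle: Bystander: loose bottle just like the red-capped one but with a black cap, in another front compartment. Same frame. To be left there.
- blue_bottle: Bystander: loose bottle just like the red-capped one but with a blue cap, in another front compartment. Same frame. To be left there.
- stand: Fixed brass shoe-shine stand, 110 mm in its x by 300 mm in its y, deck 70 mm above the table. Origin: on the table under its centre. On the deck three open bays in a row at y = -98, 0, +98 mm, with low rails 12 mm high around and between them (inner width 90 mm or more in y, 102 mm in x).
- felt_pad: Fixed green round felt pad, 84 mm diameter, 3 mm thick, in the middle of the empty bay of the stand. Origin: centre of its underside, on the deck (70 mm above the table); z up. Any of the three bays may be the empty one.
- wax_tin: Bystander: loose grey tin with a white lid, 62 mm diameter, 59 mm tall, standing in another bay. Origin: centre of its underside.
- finial_bottle: Bystander: loose clear bottle with a pointed brass stopper, 50 mm diameter, 115 mm tall, standing in another bay. Origin: centre of its underside.
There are look-alikes about, which are no part of the job. What is shaped like the red_bottle but pink or turquoise is not meant.

How it is judged:
On the way:
1. the red-capped bottle has been drawn out of the carton: its foot is over 0.14 m above the table and it touches the carton no more (height (world z) of red_bottle above 0.14 m and contact force between red_bottle and carton below 0.1 N), for 0.2 s.
At the end, for the whole second after the job is handed in: The red-capped bottle stands at rest, upright within 4 degrees, its foot wholly on the green felt pad (axis within 16 mm of the pad centre), let go; the other bottles are in their compartments, tin and stoppered bottle upright in their bays, each within 25 mm of its start (horizontal distance between red_bottle and felt_pad below 0.016 m and z of red_bottle in the frame of felt_pad between 0 and 0.006 m and angle between red_bottle's own z axis and vertical below 0.07 rad and linear speed of red_bottle below 0.02 m/s and angular speed of red_bottle below 0.1 rad/s and distance of each of black_bottle, blue_bottle, wax_tin, finial_bottle from where it was at the start of the episode below 0.025 m and angle between each of wax_tin, finial_bottle's own z axis and vertical below 0.1 rad); the robot touches nothing.
It fails at once if the bottle is dropped or thumped down (over 0.25 m/s within 12 mm above the pad) (horizontal distance between red_bottle and felt_pad below 0.05 m and z of red_bottle in the frame of felt_pad below 0.015 m and linear speed of red_bottle above 0.25 m/s).
It fails at once if the bottle is set down hard (over 40 N on the pad or the stand) (contact force between red_bottle and felt_pad above 40 N or contact force between red_bottle and stand above 40 N).
It fails at once if the carton is rammed by the robot or with the bottle (over 40 N) (contact force between the fingers and carton above 40 N or contact force between any of the arm, red_bottle and carton above 30 N).
It fails at once if another bottle or the tin is moved out of its place by more than 40 mm (distance of any of black_bottle, blue_bottle, wax_tin, finial_bottle from where it was at the start of the episode above 0.04 m).
It also fails if it takes over 50 s, if anything falls off the work surface, if the arm or the gripper's body presses on something with over 40 N, if the wrist force passes 120 N, or if a joint passes its speed limit or range.

### The arm

A 6-joint arm with a two-finger parallel gripper is mounted at the origin on the work surface. World frame = base frame: x ahead of the robot, y to its left, z up, the work surface at z = 0. Lengths are in m, angles in rad, forces in N, time in s.
With the tool pointing down it reaches from about 0.4 to 0.925 m from the base axis. Payload 3.4 kg.
Tool frame: the origin (TCP) lies at the very end of the fingers, on their centre line; the grasp point (between the pads) lies 19 mm behind it (manip.grasp_offset is the distance from the TCP to the grasp point, in m); z points along the fingers, y is the direction in which the jaws open and shut (so a half turn about z gives the same grasp; the last joint's range is limited). The gripper opens to 85 mm and grips with 20 to 120 N. Pads are 22 mm wide; open, the fingers measure 114 mm over their backs; the gripper's body (76 mm by 85 mm) begins 54 mm behind the grasp point. The pads swing forward as they close: fully open they stand 13 mm farther back than shut.
Start: joints at [-1.244, 0.307, 1.506, -0, 1.328, -0.073], TCP at [0.224, -0.53, 0.231] pointing down, gripper open.
Joint ranges: [-3.12, 3.12], [-1.05, 2.28], [0.14, 2.33], [-1.42, 4.57], [0.1, 2.73], [-2.68, 2.68]. Speed limits (rad/s): [2.57, 2.57, 3.14, 3.14, 3.14, 3.14].

### API

Orientations are given as a unit quaternion [w, x, y, z].
In Python, from plant import manip, vision gives the robot as it stands.
- The arm moves only by the tool carry_out, never from a script. Its argument "increments" is text: rows parted by semicolons, each of 6 numbers parted by spaces: the shift along the world's x, y, z in cm, then the turn, a rotation vector about the world's x, y, z in rad. A call has 1 to 12 rows; each row is the pose to reach, as a shift and turn from the pose measured when the call began; what a row does not reach only later rows make up. A row lasts 1/8 s, in which the tool goes at most 62.5 mm and 10.7 degrees, less where a joint would pass 70% of its speed; a pose out of reach is approached as far as the arm can. A call with a gripper value outside its range is refused whole. "gripper" is the opening in per cent of the stroke, from 0 (shut) to 100 (fully open), set as the call begins (left out, the last holds). The fingers move at their own pace and stop on an object; "grip_force" is the grip in N (left out, the last holds). Time passes only in rows, so rows that repeat a pose let the fingers close. It gives the time, the measured TCP pose, the force and the opening at its end, in the units of the state.
- manip.get_obs(): the state, without advancing time (a new reading comes with each control period).
- vision.capture(name): name is "side" or "top"; returns (picture, depth): 400x640x3 uint8, red, green, blue; 400x640 float32, m along the optical axis (not along the pixel's ray), 0 where there is no reading.
- vision.camera_info(name): a dict with "vfov" (degrees; the focal length in pixels is half the picture's height over the tangent of half this angle, whatever the lens; pixels are square), "cx", "cy" (the principal point, pixels), "position" and "orientation" of the camera in the world. Camera axes: x right, y down, z forward; pixel columns grow to the right and rows downward; lengths in m; the calibration is good to about 2 mm. A picture is of the moment at which its call begins. camera_info takes no time and is no camera call.
- manip.hand_in(): hands the job in, once; it reports no verdict.
Trained networks look in the newest picture that a camera, given by its name, has taken for a name from the list of things; names that differ only in an ending like _2 or _b are one class to them, and where a whole thing is asked for, a point or a joint stands for the part that bears it (a point fixed in the world has none). Each returns a list of dicts, best first, with "confidence" (0 to 1); they miss things now and then, are a little off and sometimes report something else, mostly with a low value. They report only what shows in the picture. A call takes as long as a camera call. They do not tell look-alikes from the thing itself.
- vision.search_frame(label, camera): "extent" ([left, top, right, bottom] in pixels, round what is visible of it).
- vision.spot_point(label, camera): "pixel" ([column, row] in pixels: a listed point, or the origin of a listed thing).
The state is a dict: "clock": time; "joint_pos": joint angles; "joint_vel": joint speeds; "effort": joint torques, N m; "tcp_pos": TCP position; "orientation": TCP orientation; "wrist_force": force on the tool from outside, world axes, zero at the start; "wrist_torque": the same for the moment, N m; "gripper_width": opening from 0.0 (shut) to 1.0 (fully open).
Only numpy, scipy, OpenCV 4.12 (cv2) and the standard library are available. Lean on these libraries where they do the work, as an engineer would, in place of code of your own. Each camera call takes 0.05 s, during which the arm holds its last target. There are 200 camera calls.

## Working session

There is one attempt and no reset: what is moved stays moved. The work goes in short steps, Python scripts to look and compute and a tool call to move; the robot and the scene stay as the last step left them, time stands still between calls to the robot, and variables do not carry over. Pictures are saved under pics/ and viewed, about 8 in all and at most 12, crops included, and the job is handed in when it is done.

Besides the shell and the picture viewer there is one more tool, called after "Request:" in YAML: its name, and indented under it one key for each argument. carry_out: Moves the arm, as the interface text tells. Its arguments: {"type":"object","properties":{"increments":{"type":"string"},"gripper":{"type":"number"},"grip_force":{"type":"number"}},"required":["increments"]}

```bash
mkdir -p pics; cat > h.py <<'E'
import numpy as np, cv2
from scipy.spatial.transform import Rotation as R
from plant import manip, vision
def cam(n):
    i=vision.camera_info(n); q=i["orientation"]
    return i, R.from_quat([q[1],q[2],q[3],q[0]]).as_matrix(), np.array(i["position"]), 200/np.tan(np.radians(i["vfov"])/2)
def cloud(n,d):
    i,M,p,f=cam(n); v,u=np.mgrid[:400,:640]
    c=np.stack([(u-i["cx"])/f*d,(v-i["cy"])/f*d,d],-1)
    return c@M.T+p
def proj(n,P):
    i,M,p,f=cam(n); c=(np.atleast_2d(P)-p)@M
    return np.c_[c[:,0]/c[:,2]*f+i["cx"],c[:,1]/c[:,2]*f+i["cy"]]
E
python3 - <<'E'
from h import *
ims=[]
for n in("side","top"):
    im,d=vision.capture(n); np.savez(n+".npz",im=im,d=d); print(vision.camera_info(n))
    cv2.imwrite(f"pics/{n}0.png",im[...,::-1])
    for l in("red_bottle_cap","front_row_mouth","felt_pad","red_bottle","black_bottle","blue_bottle","carton","stand"):
        print(n,l,[(np.round(x["pixel"]),round(x["confidence"],2)) for x in vision.spot_point(l,n)])
E
```

```text
{'vfov': 55.22456785130561, 'cx': 305.2939948651294, 'cy': 202.8467841423078, 'position': array([0.1580999 , 0.68661346, 0.74062469]), 'orientation': array([ 0.12719369, -0.25333229,  0.86787353, -0.40797065])}
side red_bottle_cap [(array([254., 241.]), 0.95), (array([274., 340.]), 0.93), (array([183., 295.]), 0.65), (array([353., 232.]), 0.61)]
side front_row_mouth [(array([281., 211.]), 0.82)]
side felt_pad [(array([362., 185.]), 0.61)]
side red_bottle [(array([232., 262.]), 0.95), (array([354., 270.]), 0.74), (array([327., 314.]), 0.66), (array([169., 353.]), 0.6)]
side black_bottle []
side blue_bottle []
side carton [(array([244., 233.]), 0.68)]
side stand [(array([368., 187.]), 0.8)]
{'vfov': 55.661291265604646, 'cx': 322.37347323590586, 'cy': 196.2633798207561, 'position': array([0.48563473, 0.05073902, 1.23787915]), 'orientation': array([ 0.0192555 , -0.69893594,  0.71466204, -0.01938932])}
top red_bottle_cap [(array([221., 233.]), 0.9), (array([215., 154.]), 0.84), (array([342., 220.]), 0.71), (array([255., 177.]), 0.7)]
top front_row_mouth [(array([286., 182.]), 0.83)]
top felt_pad []
top red_bottle [(array([181., 180.]), 0.98), (array([260., 248.]), 0.96), (array([302., 244.]), 0.76), (array([260., 162.]), 0.68), (array([386., 205.]), 0.34)]
top black_bottle [(array([290., 160.]), 0.78)]
top blue_bottle [(array([322., 158.]), 0.68)]
top carton [(array([291., 150.]), 0.64), (array([257., 161.]), 0.5)]
top stand [(array([408., 199.]), 0.84), (array([291., 162.]), 0.57)]
```

View pics/side0.png

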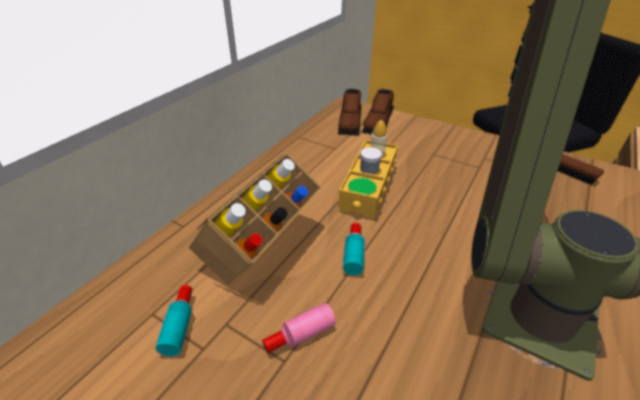

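View pics/top0.png

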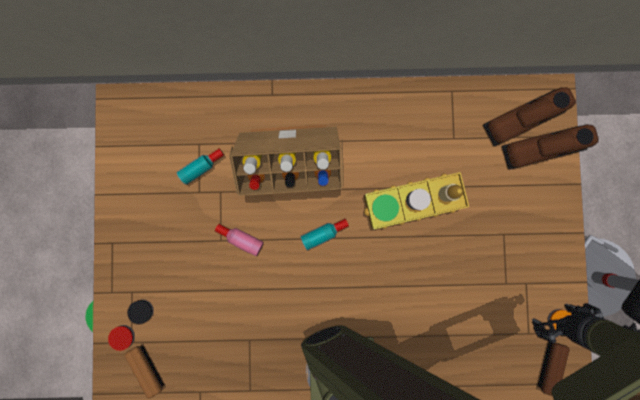

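The picture shows four things with red caps. In the top view they are: the amber bottle in the carton (255,183), turquoise (215,155), turquoise (342,225) and pink (221,230). Only the one in the carton's leftmost front compartment is in a compartment with an amber body. The empty bay with the pad is at top (385,208), side (362,186). Next I measure and take an enlarged crop.

```bash
python3 - <<'E'
from h import *
D={n:np.load(n+".npz") for n in("side","top")}
def comp(n,mask,box,lab):
    im,d=D[n]["im"],D[n]["d"]; P=cloud(n,d)
    u0,v0,u1,v1=box; b=np.zeros(d.shape,bool); b[v0:v1,u0:u1]=1
    m=mask(cv2.cvtColor(im,cv2.COLOR_RGB2HSV).astype(int))&b&(d>0)
    q=P[m]; v,u=np.nonzero(m)
    print(n,lab,m.sum(),"px",u.mean().round(1),v.mean().round(1),"med",np.median(q,0).round(4),"mean",q.mean(0).round(4),"zmax",np.percentile(q[:,2],95).round(4)); return q
red=lambda h:((h[...,0]<8)|(h[...,0]>172))&(h[...,1]>170)&(h[...,2]>90)
grn=lambda h:(abs(h[...,0]-60)<18)&(h[...,1]>130)&(h[...,2]>70)
wht=lambda h:(h[...,1]<45)&(h[...,2]>140)
blu=lambda h:(abs(h[...,0]-115)<12)&(h[...,1]>150)
blk=lambda h:(h[...,2]<45)
yel=lambda h:(abs(h[...,0]-27)<6)&(h[...,1]>150)
for n,b in(("side",(235,225,275,262)),("top",(243,170,270,195))): comp(n,red,b,"redcap")
for n,b in(("side",(335,160,390,210)),("top",(365,185,405,230))): comp(n,grn,b,"pad")
for n,b in(("side",(282,180,315,210)),("top",(310,165,335,190))): comp(n,blu,b,"blue")
for n,b in(("side",(265,200,292,228)),("top",(280,170,300,190))): comp(n,blk,b,"black")
for i,b in enumerate([(240,150,262,173),(277,150,297,173),(312,148,333,170)]): comp("top",wht,b,"wcap%d"%i)
for i,b in enumerate([(225,200,248,225),(255,178,275,200),(278,155,297,176)]): comp("side",wht,b,"wcap%d"%i)
a=cv2.resize(D["side"]["im"][140:290,180:410],None,fx=3.4,fy=3.4,interpolation=cv2.INTER_CUBIC)[:, :, ::-1]
cv2.imwrite("pics/crop1.png",a)
P=cloud("top",D["top"]["d"])
# profile across mouth around red compartment
for v in range(140,205,3): print(v,P[v,235].round(3),P[v,256].round(3),P[v,272].round(3))
E
```

```text
side redcap 238 px 253.2 241.4 med [0.5859 0.2552 0.1439] mean [0.5875 0.2511 0.1398] zmax 0.1543
top redcap 106 px 253.9 183.2 med [0.5874 0.2471 0.1462] mean [0.5877 0.2471 0.1452] zmax 0.1531
side pad 352 px 362.2 185.6 med [ 0.5108 -0.1424  0.0741] mean [ 0.51   -0.1425  0.0742] zmax 0.0761
top pad 494 px 385.1 207.3 med [ 0.5116 -0.1422  0.0724] mean [ 0.5111 -0.1422  0.0724] zmax 0.0761
side blue 157 px 299.5 193.5 med [0.5954 0.057  0.1431] mean [0.5954 0.0542 0.1403] zmax 0.1538
top blue 109 px 322.7 177.8 med [0.5978 0.0471 0.1456] mean [0.5991 0.0477 0.1439] zmax 0.1546
side black 162 px 278.3 215.7 med [0.5903 0.1545 0.1433] mean [0.591  0.1519 0.1397] zmax 0.1528
top black 110 px 289.7 179.6 med [0.5956 0.1431 0.1446] mean [0.5962 0.1434 0.1435] zmax 0.1552
top wcap0 126 px 249.1 165.8 med [0.6278 0.2473 0.2128] mean [0.6293 0.2476 0.2116] zmax 0.2209
top wcap1 131 px 285.8 163.6 med [0.6313 0.1476 0.2122] mean [0.6333 0.1477 0.211 ] zmax 0.2194
top wcap2 133 px 322.2 161.3 med [0.6352 0.0486 0.213 ] mean [0.6375 0.0482 0.2111] zmax 0.2203
side wcap0 206 px 236.2 210.5 me
[... 993 characters left out ...]
 0.238 0.163] [0.614 0.192 0.162]
176 [0.607 0.297 0.167] [0.61  0.243 0.131] [0.608 0.195 0.144]
179 [0.599 0.298 0.161] [0.6   0.241 0.145] [0.599 0.194 0.147]
182 [0.591 0.3   0.155] [0.591 0.24  0.15 ] [0.59  0.195 0.143]
185 [0.584 0.302 0.147] [0.582 0.24  0.152] [0.581 0.195 0.146]
188 [0.587 0.335 0.   ] [0.574 0.242 0.139] [0.574 0.197 0.129]
191 [ 0.577  0.336 -0.002] [0.566 0.245 0.124] [0.565 0.197 0.13 ]
194 [ 0.567  0.336 -0.002] [0.557 0.244 0.129] [0.564 0.214 0.001]
197 [0.557 0.336 0.   ] [ 0.556  0.267 -0.002] [0.555 0.214 0.002]
200 [ 0.548  0.336 -0.002] [ 0.546  0.267 -0.002] [ 0.545  0.215 -0.001]
203 [ 0.538  0.336 -0.001] [ 0.536  0.268 -0.005] [ 0.535  0.216 -0.006]
```

View pics/crop1.png

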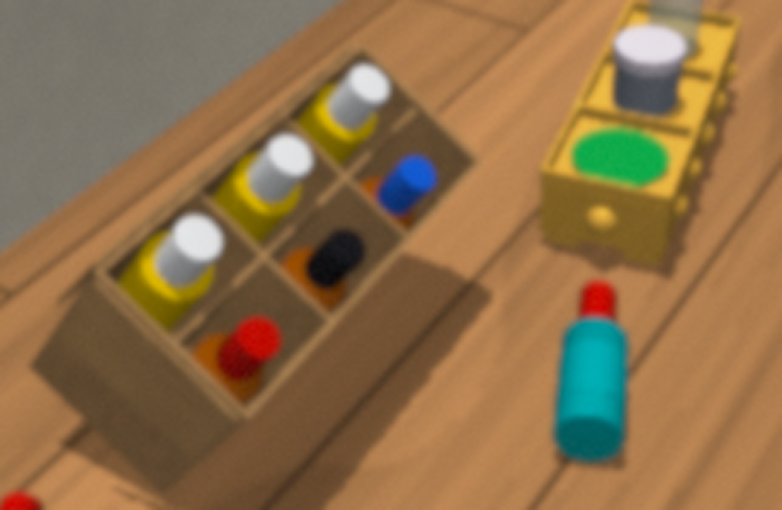

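Confirmed: an amber bottle with a red cap in the carton compartment at side (253,241), next to the black and blue ones. Next I fit the cap cylinders and work out the grasp pose.

```bash
cat > plan.py <<'E'
from h import *
from scipy.optimize import least_squares
D={n:np.load(n+".npz") for n in("side","top")}
red=lambda h:((h[...,0]<8)|(h[...,0]>172))&(h[...,1]>170)&(h[...,2]>90)
wht=lambda h:(h[...,1]<45)&(h[...,2]>140)
blu=lambda h:(abs(h[...,0]-115)<12)&(h[...,1]>150)
def pts(n,mask,b):
    im,d=D[n]["im"],D[n]["d"]; m=np.zeros(d.shape,bool); m[b[1]:b[3],b[0]:b[2]]=1
    return cloud(n,d)[m&mask(cv2.cvtColor(im,cv2.COLOR_RGB2HSV).astype(int))&(d>0)]
def fit(P,r,ax,top=None):
    def f(c):
        q=P-c; a=q@ax; rad=np.linalg.norm(q-np.outer(a,ax),axis=1)
        s=np.stack([a,rad-r],-1); return np.where((s>0).any(1),np.linalg.norm(np.maximum(s,0),axis=1),s.max(1))
    s=least_squares(f,P.mean(0),loss="soft_l1",f_scale=.002); return s.x,np.median(abs(s.fun))
psi=0.046; Rc=R.from_rotvec([0,0,psi]); ax=Rc.apply([-np.sin(np.radians(35)),0,np.cos(np.radians(35))])
if __name__=="__main__":
    for lab,m,r,bs in (("red",red,.015,((235,225,275,262),(243,170,270,195))),("blue",blu,.015,((282,180,315,210),(310,165,335,190))),
      ("w0",wht,.016,((225,200,248,225),(240,150,262,173))),("w1",wht,.016,((255,178,275,200),(277,150,297,173))),("w2",wht,.016,((278,155,297,176),(312,148,333,170)))):
        A=[pts(n,m,b) for n,b in zip(("side","top"),bs)]
        for P in A+[np.vstack(A)]: c,e=fit(P,r,ax); print(lab,c.round(4),round(e,4))
    o=manip.get_obs(); q=o["orientation"]; M=R.from_quat([q[1],q[2],q[3],q[0]]); print(M.as_matrix().round(3))
    z=-ax; y=Rc.apply([0,1,0])
    for s in(1,-1):
        T=R.from_matrix(np.c_[np.cross(s*y,z),s*y,z]); print(s,"rotvec",(T*M.inv()).as_rotvec().round(3))
    print("ax",ax.round(4),o["clock"],o["tcp_pos"])
E
python3 plan.py
```

```text
red [0.5814 0.2456 0.1486] 0.0005
red [0.5807 0.2468 0.1465] 0.001
red [0.5811 0.2457 0.1479] 0.0008
blue [0.5898 0.0456 0.1488] 0.0007
blue [0.5887 0.0472 0.1466] 0.0009
blue [0.589  0.0458 0.1476] 0.0009
w0 [0.6229 0.2453 0.2151] 0.0007
w0 [0.6209 0.2476 0.213 ] 0.0009
w0 [0.6213 0.246  0.2137] 0.0008
w1 [0.6268 0.1453 0.215 ] 0.0008
w1 [0.6254 0.1476 0.2124] 0.0008
w1 [0.6257 0.1458 0.2135] 0.0009
w2 [0.6307 0.0455 0.2149] 0.0008
w2 [0.6295 0.0473 0.2126] 0.0008
w2 [0.6298 0.046  0.2137] 0.0009
[[ 0.921  0.389  0.   ]
 [ 0.389 -0.921 -0.   ]
 [-0.     0.    -1.   ]]
1 rotvec [-0.834 -0.189  2.671]
-1 rotvec [ 0.136 -0.599 -0.343]
ax [-0.573  -0.0264  0.8192] 0.9 [ 0.22380461 -0.52966467  0.23132332]
```

Request:
carry_out:
  increments: "1 2 4 0 0 0; 4 6 8 0 0 0; 7 11 11 0 0 0; 11 15 13 0 0 0; 15 19 14 0 0 0; 18 24 14 0.01 -0.05 -0.03; 20 29.5 14 0.03 -0.12 -0.07; 21.5 35 14 0.045 -0.2 -0.114; 23 40.5 14 0.06 -0.27 -0.15; 24.5 46 14 0.08 -0.35 -0.2; 26 51 14 0.1 -0.43 -0.25; 26.5 55 14 0.113 -0.5 -0.286"
  gripper: 59

```text
clock: 2.4
tcp_pos: [0.4888, 0.022, 0.3718]
orientation: [-0.006, 0.966, 0.051, 0.254]
wrist_force: [0.1, -0.2, 0.0]
gripper_width: 0.588
```

```bash
cat > rel.py <<'E'
from h import *; import sys
# usage: rel.py x y z tilt_deg yaw
x=np.array(list(map(float,sys.argv[1:4]))); t,p=map(float,sys.argv[4:6]); t=np.radians(t)
Rc=R.from_rotvec([0,0,p]); z=Rc.apply([np.sin(t),0,-np.cos(t)]); y=-Rc.apply([0,1,0])
o=manip.get_obs(); q=o["orientation"]; M=R.from_quat([q[1],q[2],q[3],q[0]])
T=R.from_matrix(np.c_[np.cross(y,z),y,z]); print("cm",((x-o["tcp_pos"])*100).round(2),"rv",(T*M.inv()).as_rotvec().round(3),"joints",np.round(o["joint_pos"],2),"F",np.round(o["wrist_force"],2))
E
python3 rel.py .524 .2435 .230 35 .042
```

```text
cm [  3.52  22.15 -14.18] rv [ 0.021 -0.096 -0.06 ] joints [-0.11 -0.16  1.8   0.11  1.    1.32] F [ 0.06 -0.25  0.03]
```

Request:
carry_out:
  increments: "1 5 -1 0.01 -0.05 -0.03; 2 10 -3 0.021 -0.096 -0.06; 3 15 -6 0.021 -0.096 -0.06; 3.5 19 -9 0.021 -0.096 -0.06; 3.5 22.1 -12 0.021 -0.096 -0.06; 3.5 22.1 -14.2 0.021 -0.096 -0.06; 3.5 22.1 -14.2 0.021 -0.096 -0.06; 3.5 22.1 -14.2 0.021 -0.096 -0.06"

```text
clock: 3.4
tcp_pos: [0.5243, 0.243, 0.2308]
orientation: [-0.006, 0.953, 0.02, 0.301]
wrist_force: [0.7, 0.2, 0.6]
gripper_width: 0.589
```

```bash
python3 rel.py .564 .245 .1725 35 .042; python3 rel.py .6015 .2466 .119 35 .042; python3 - <<'E'
from h import *
o=[]
for n,b in(("side",(190,160,310,280)),("top",(200,110,320,230))):
    im,d=vision.capture(n); o.append(cv2.resize(im[b[1]:b[3],b[0]:b[2]],None,fx=3.3,fy=3.3,interpolation=cv2.INTER_CUBIC))
cv2.imwrite("pics/pre.png",np.hstack(o)[...,::-1])
E
```

```text
cm [ 3.97  0.2  -5.83] rv [-0.     0.002  0.001] joints [ 0.54  0.12  1.96 -0.53  0.57  2.45] F [0.74 0.24 0.63]
cm [  7.72   0.36 -11.18] rv [-0.     0.002  0.001] joints [ 0.54  0.12  1.96 -0.53  0.57  2.45] F [0.74 0.24 0.63]
```

View pics/pre.png

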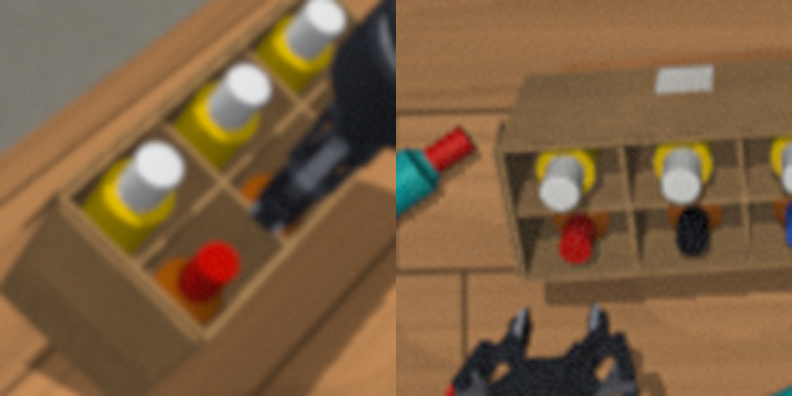

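The fingers straddle the cap line: top-view tips are at about (249,205), which matches the TCP projection. Now I slide down the slanted axis.

Request:
carry_out:
  increments: "1.9 0.1 -2.8 0 0.002 0.001; 3.9 0.2 -5.6 0 0.002 0.001; 5.1 0.25 -7.4 0 0.002 0.001; 6.2 0.3 -9 0 0.002 0.001; 7 0.35 -10.1 0 0.002 0.001; 7.7 0.4 -11.1 0 0.002 0.001; 7.7 0.4 -11.1 0 0.002 0.001; 7.7 0.4 -11.1 0 0.002 0.001"

```text
clock: 4.5
tcp_pos: [0.6028, 0.2464, 0.1228]
orientation: [-0.007, 0.954, 0.02, 0.3]
wrist_force: [0.6, 0.7, 0.1]
gripper_width: 0.59
```

Request:
carry_out:
  increments: "-0.2 0 -0.4 0 0 0; -0.2 0 -0.4 0 0 0; -0.2 0 -0.4 0 0 0"

```text
clock: 4.88
tcp_pos: [0.6014, 0.2461, 0.1204]
orientation: [-0.008, 0.954, 0.021, 0.299]
wrist_force: [-0.2, -0.2, -0.3]
gripper_width: 0.595
```

```bash
python3 rel.py .6015 .2466 .119 35 .042; python3 - <<'E'
from h import *
im,d=vision.capture("side"); a=im[190:290,200:320]
im2,_=vision.capture("top"); b=im2[130:230,200:320]
cv2.imwrite("pics/gr.png",np.hstack([cv2.resize(k,None,fx=3.3,fy=3.3,interpolation=cv2.INTER_CUBIC) for k in(a,b)])[...,::-1])
E
```

```text
cm [ 0.01  0.05 -0.14] rv [-0.003 -0.004 -0.002] joints [ 0.45  0.37  1.98 -0.8   0.32  2.68] F [-0.21 -0.15 -0.31]
```

View pics/gr.png

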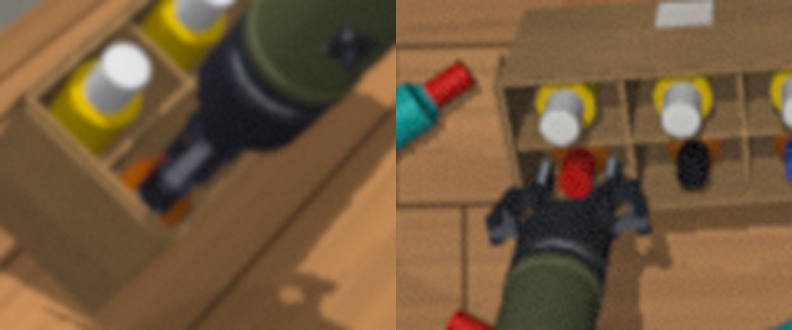

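The cap sits between the fingers (top crop: fingers at 545 and 612, cap at 577), so I close.

Request:
carry_out:
  increments: "0 0 0 0 0 0; 0 0 0 0 0 0; 0 0 0 0 0 0; 0 0 0 0 0 0; 0 0 0 0 0 0"
  gripper: 0
  grip_force: 80

```text
clock: 5.6
tcp_pos: [0.6015, 0.2466, 0.1206]
orientation: [-0.008, 0.954, 0.021, 0.299]
wrist_force: [-4.8, 3.4, 5.2]
gripper_width: 0.329
```

Request:
carry_out:
  increments: "-0.6 0 0.8 0 0 0; -1.1 -0.05 1.6 0 0 0; -1.7 -0.1 2.5 0 0 0; -2.3 -0.1 3.3 0 0 0"

```text
clock: 6.1
tcp_pos: [0.5778, 0.2452, 0.1541]
orientation: [-0.008, 0.954, 0.021, 0.299]
wrist_force: [2.7, 1.0, -1.6]
gripper_width: 0.331
```

Request:
carry_out:
  increments: "-0.9 0 1.2 0 0 0; -1.7 -0.1 2.5 0 0 0; -2.6 -0.1 3.7 0 0 0; -3.4 -0.1 4.9 0 0 0; -4.3 -0.2 6.1 0 0 0; -5.2 -0.2 7.4 0 0 0; -6 -0.25 8.6 0 0 0; -6.9 -0.3 9.8 0 0 0; -7.7 -0.3 11 0 0 0; -8.6 -0.35 12.3 0 0 0; -8.6 -0.35 13.5 0 0 0; -8.6 -0.35 14.5 0 0 0"

```text
clock: 7.6
tcp_pos: [0.4921, 0.242, 0.3003]
orientation: [-0.009, 0.954, 0.021, 0.299]
wrist_force: [-0.1, -0.2, -1.6]
gripper_width: 0.332
```

```bash
python3 rel.py .49 .20 .30 0 0; python3 - <<'E'
from h import *
im,d=vision.capture("side"); a=im[90:310,180:420]
im2,_=vision.capture("top"); b=im2[110:330,200:440]
cv2.imwrite("pics/out.png",np.hstack([cv2.resize(k,None,fx=1.65,fy=1.65,interpolation=cv2.INTER_CUBIC) for k in(a,b)])[...,::-1])
E
```

```text
cm [-0.21 -4.2  -0.03] rv [-0.017  0.607 -0.042] joints [ 0.57 -0.    1.89 -0.43  0.76  2.34] F [-0.12 -0.16 -1.65]
```

View pics/out.png

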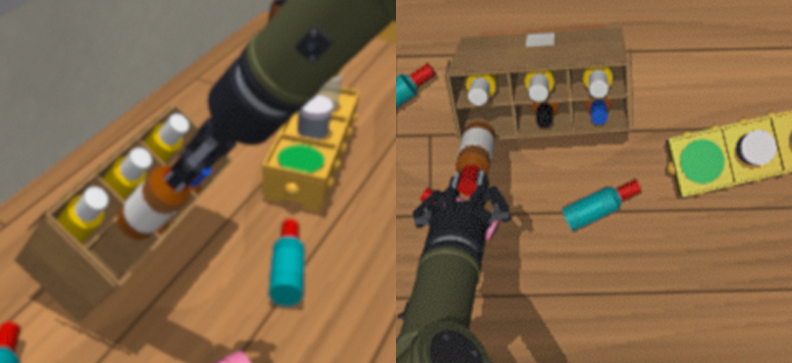

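The bottle is out and in line with the tool. I turn it upright while carrying it toward the pad.

Request:
carry_out:
  increments: "0 -0.5 0.3 -0.003 0.1 -0.007; 0 -2 0.5 -0.006 0.2 -0.014; 0 -4 0.5 -0.009 0.3 -0.02; 0 -7 0.5 -0.012 0.4 -0.028; 0 -10.5 0.5 -0.014 0.5 -0.035; 0 -14 0 -0.017 0.607 -0.042; 0.3 -18 0 -0.017 0.607 -0.042; 0.6 -22 -0.5 -0.017 0.607 -0.042; 1 -26 -1 -0.017 0.607 -0.042; 1.3 -30 -1.5 -0.017 0.607 -0.042; 1.6 -34 -2 -0.017 0.607 -0.042; 1.9 -36.5 -2 -0.017 0.607 -0.042"

```text
clock: 9.2
tcp_pos: [0.5121, -0.1251, 0.2801]
orientation: [-0.0, 1.0, -0.001, 0.001]
wrist_force: [-0.5, 0.3, -2.5]
gripper_width: 0.331
```

```bash
python3 rel.py .511 -.1423 .24 0 0
```

```text
cm [-0.11 -1.72 -4.01] rv [-0.001  0.002  0.003] joints [-0.32  0.2   1.53  0.    1.41  1.25] F [-0.46  0.31 -2.52]
```

Request:
carry_out:
  increments: "-0.1 -0.9 -0.5 0 0.002 0.003; -0.1 -1.7 -1 0 0.002 0.003; -0.1 -1.7 -2 0 0.002 0.003; -0.1 -1.7 -3 0 0.002 0.003; -0.1 -1.7 -4 0 0.002 0.003; -0.1 -1.7 -5 0 0.002 0.003; -0.1 -1.7 -5 0 0.002 0.003; -0.1 -1.7 -5 0 0.002 0.003"

```text
clock: 10.2
tcp_pos: [0.5113, -0.1421, 0.2303]
orientation: [-0.0, 1.0, 0.0, -0.0]
wrist_force: [-0.2, 0.3, -2.7]
gripper_width: 0.331
```

```bash
python3 - <<'E'
from h import *
o=manip.get_obs(); t=np.array(o["tcp_pos"]); print(t.round(4))
ims=[]
for n in("side","top"):
    im,d=vision.capture(n); P=cloud(n,d); h=cv2.cvtColor(im,cv2.COLOR_RGB2HSV).astype(int)
    ok=(d>0)&(np.hypot(P[...,0]-t[0],P[...,1]-t[1])<.055)&(P[...,2]>.085)&(P[...,2]<.21)
    q=P[ok]; 
    for z in np.arange(.085,.19,.01):
        k=q[abs(q[:,2]-z)<.005]
        if len(k)>8:
            # circle fit r=26 mm
            from scipy.optimize import least_squares
            s=least_squares(lambda c:np.hypot(k[:,0]-c[0],k[:,1]-c[1])-.026,t[:2],loss="soft_l1",f_scale=.002); print(n,round(z,3),len(k),s.x.round(4),s.cost.round(5))
    b=proj(n,t)[0].astype(int); x=max(b[0]-60,0);y=max(b[1]-60,0)
    ims.append(cv2.resize(im[y:y+120,x:x+120],(396,396),interpolation=cv2.INTER_CUBIC))
cv2.imwrite("pics/low.png",np.hstack(ims)[...,::-1])
E
```

```text
[ 0.5113 -0.1421  0.2303]
side 0.115 53 [ 0.5111 -0.1431] 3e-05
side 0.125 54 [ 0.5113 -0.1429] 5e-05
side 0.135 55 [ 0.5105 -0.1433] 4e-05
side 0.145 53 [ 0.5105 -0.1429] 3e-05
side 0.155 61 [ 0.5107 -0.1433] 3e-05
side 0.165 58 [ 0.5106 -0.143 ] 4e-05
side 0.175 60 [ 0.5105 -0.1431] 4e-05
side 0.185 67 [ 0.5103 -0.1438] 4e-05
top 0.185 9 [ 0.5102 -0.1423] 0.0
```

View pics/low.png

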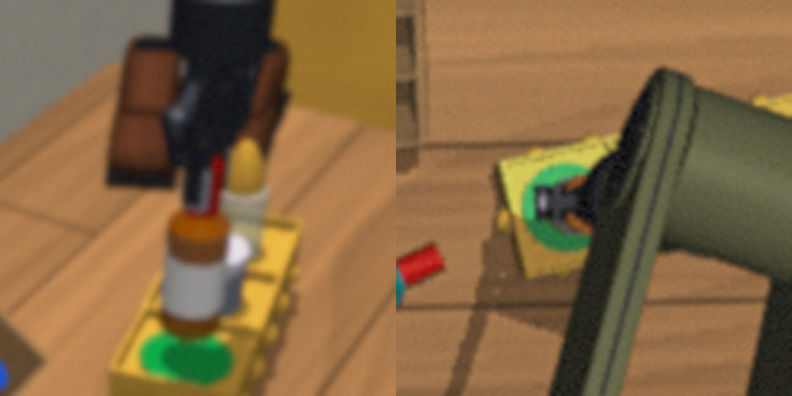

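The bottle hangs vertical, and the circle fits put its axis on the pad centre. I lower it slowly.

Request:
carry_out:
  increments: "0 0 -0.8 0 0 0; 0 0 -1.6 0 0 0; 0 0 -2.2 0 0 0; 0 0 -2.6 0 0 0; 0 0 -2.9 0 0 0; 0 0 -3.1 0 0 0; 0 0 -3.2 0 0 0; 0 0 -3.3 0 0 0; 0 0 -3.4 0 0 0; 0 0 -3.4 0 0 0"

```text
clock: 11.55
tcp_pos: [0.5115, -0.1422, 0.1966]
orientation: [-0.0, 1.0, 0.0, 0.0]
wrist_force: [0.1, 0.4, -1.8]
gripper_width: 0.326
```

Request:
carry_out:
  increments: "0 0 -0.1 0 0 0; 0 0 -0.15 0 0 0; 0 0 -0.2 0 0 0; 0 0 -0.2 0 0 0"

```text
clock: 12.05
tcp_pos: [0.512, -0.1423, 0.1956]
orientation: [0.0, 1.0, 0.0, 0.001]
wrist_force: [-0.9, 1.5, 4.5]
gripper_width: 0.328
```

Contact is felt (z force up by about 7 N), so I release.

Request:
carry_out:
  increments: "0 0 0.1 0 0 0; 0 0 0.1 0 0 0; 0 0 0.1 0 0 0; 0 0 0.1 0 0 0; 0 0 0.1 0 0 0; 0 0 0.1 0 0 0"
  gripper: 75
  grip_force: 20

```text
clock: 12.8
tcp_pos: [0.512, -0.1423, 0.1965]
orientation: [0.0, 1.0, 0.0, 0.001]
wrist_force: [0.3, 0.1, -0.0]
gripper_width: 0.75
```

Request:
carry_out:
  increments: "0 0 0.8 0 0 0; 0 0 2 0 0 0; 0 0 4 0 0 0; 0 0 7 0 0 0; 0 0 10 0 0 0; 0 0 13 0 0 0; -4 -2 15 0 0 0; -8 -4 16 0 0 0; -8 -4 16 0 0 0"

```text
clock: 13.92
tcp_pos: [0.4303, -0.1832, 0.359]
orientation: [0.001, 1.0, -0.001, 0.002]
wrist_force: [1.3, 0.1, 0.5]
gripper_width: 0.748
```

```bash
python3 - <<'E'
from h import *
from scipy.optimize import least_squares
ims=[]
for n,b in(("side",(180,80,420,300)),("top",(220,110,480,330))):
    im,d=vision.capture(n); P=cloud(n,d)
    q=P[(d>0)&(np.hypot(P[...,0]-.511,P[...,1]+.142)<.045)&(P[...,2]>.08)&(P[...,2]<.24)]
    for lo,hi,r in((.085,.12,.026),(.13,.165,.026),(.19,.222,.015)):
        k=q[(q[:,2]>lo)&(q[:,2]<hi)]
        if len(k)>8:
            s=least_squares(lambda c:np.hypot(k[:,0]-c[0],k[:,1]-c[1])-r,[.511,-.142],loss="soft_l1",f_scale=.002); print(n,lo,len(k),s.x.round(4))
    print(n,"top z",np.percentile(q[:,2],98).round(4))
    ims.append(cv2.resize(im[b[1]:b[3],b[0]:b[2]],(396,340),interpolation=cv2.INTER_CUBIC))
cv2.imwrite("pics/end.png",np.hstack(ims)[...,::-1]); o=manip.get_obs(); print(o["tcp_pos"],o["wrist_force"],o["clock"])
E
```

```text
side 0.085 182 [ 0.512  -0.1426]
side 0.13 201 [ 0.512  -0.1427]
side 0.19 120 [ 0.5121 -0.1429]
side top z 0.2293
top 0.085 26 [ 0.5113 -0.1412]
top 0.13 37 [ 0.5115 -0.1414]
top 0.19 21 [ 0.5114 -0.1415]
top top z 0.2301
[ 0.4321959  -0.18240405  0.35759998] [ 1.1772881   0.3369758  -1.08694962] 14.025
```

View pics/end.png

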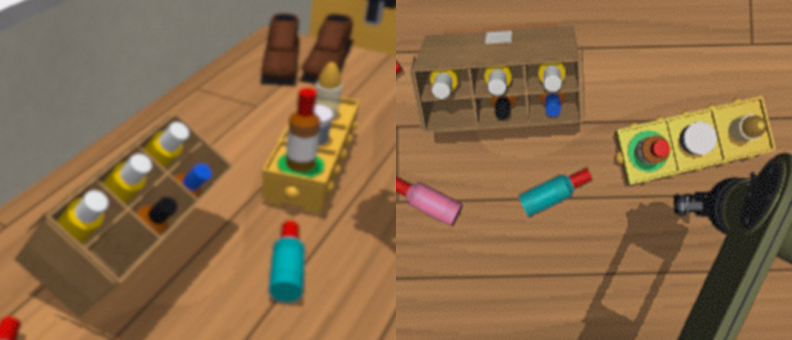

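The bottle stands upright on the pad, the others have not moved and the gripper is clear.

```bash
python3 -c "
from plant import manip; print(manip.hand_in())"
```

```text
the job is handed in; nothing more can be done
None
```

The red-capped amber bottle now stands upright on the green felt pad, let go, and the job is handed in. I pinched it by the cap, drew it out along the carton's slant, turned it upright in the air and lowered it until the wrist felt contact.

- **Bottle position:** both cameras put its axis about 1 mm from the pad centre. The fits at three heights agree within 0.5 mm, so there is no measurable tilt. The cap top is at about 0.230 m, close to the 0.228 m expected.
- **Forces and time:** the wrist read no more than about 8 N at the end of any move, and the set-down added about 7 N. The robot's clock showed 14 s of the 50 s allowed.
- **Other items:** in the last pictures the black and blue bottles, tin and stoppered bottle look unmoved. I judged these by eye and did not measure them. The gripper was clear of everything.
- **Close call:** the last joint read 2.68 rad, at its limit, during the grasp. Nothing was reported, but I cannot rule out that the limit was touched.

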